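# Seat the sensor lid and bring the spread snap ring to the axle groove

## Task

Press the tilted lid of the round sensor housing fully down until it lies level on the rim. Then take the bent-nose ring pliers from their rest by the handles, squeeze the handles to the stop so that the snap ring on the tips is spread, lower it over the end of the axle stub and bring it level with the axle's groove, centred and clear of the axle. Finish while still holding it there: handles squeezed, ring spread in line with the groove, nothing but the gripper carrying the pliers; leave the other things on the bench where they are.

Things in the scene. Friction and masses are not known exactly. Their poses are not given: they have to be found in the camera images.
- housing: fixed round aluminium sensor housing, 116 mm across, rim 50 mm above the bench, on a 130 mm square foot. A vertical steel axle stub, 30 mm across, stands in its middle, its end 94 mm above the bench. Origin: centre of the underside, on the axle's axis; z up; x points from the lid's hinge to the lid's tab, any direction on the bench
- groove (a point): the middle of the axle's groove, on the axle's axis, 74 mm above the bench, 20 mm below the axle's end and 18 mm above the seated lid. The groove is 10 mm wide (high) and 26 mm across, the axle above and below it 30 mm
- lid (a joint): tilt of the lid in rad: 0 = seated level, starts at 0.08 to 0.15, stop at 0.2. A grey disc 112 mm across, 6 mm thick, with a 34 mm hole round the axle, hinged at rim height 58 mm from the axle's axis on the housing's -x side; the opposite edge, with a 22 mm tab, stands proud. Stiff friction (0.7 N m: 7 N at lid_press); it stays where it is left
- lid_press (a point): a point on the lid's upper face, 39 mm from the axle's axis towards the tab, 97 mm from the hinge: a good place to press with closed fingers. 56 mm above the bench when the lid is seated
- pliers: loose ring pliers, 260 mm long, about 0.28 kg, lying level on their rest, balanced at the grip point. Origin: at the underside below the grip point; x from handles to tips, z up. Handles: two parallel straight black bars along x, 10 mm thick, 14 mm high, 52 mm over their outer faces (36 at the stop), from 120 mm behind to 28 mm ahead of the grip point; then steel head, jaws, tips bent down
- pliers_grip (a point): the grip point: midway between the two handles and half-way up them, 85 mm above the bench at the start. The two supports of the rest lie 52 mm ahead of it and 88 mm behind it; beside and below it there is room for fingers
- ring (a point): centre of the steel snap ring carried level on the plier tips, 118 mm ahead of and 50 mm below the grip point (35 mm above the bench at the start). Two jaws joined by a sliding back, 4 mm thick; closed it is 26 mm inside and cannot pass the axle; fully spread it clears the axle by about 3 mm all round. Its centre stays put as it spreads. x along the pliers, z up
- half_a (a joint): travel of one plier half in m: 0 = ring closed; 0.008 = handles squeezed to the stop, ring fully spread. Its handle moves inwards and its half of the ring outwards by this much. Spring: 5 N on each handle to start, 9 N at the stop (a grip of 20 N or more holds it firmly at the stop)
- half_b (a joint): the same for the other half; the two halves always move together
- rest: the fixed grey rest, a foot 200 x 70 mm with two rubber-topped supports 78 mm high, on which the pliers lie. Origin: centre below the grip point, at the bench; its x axis lies along the pliers at the start
- screwdriver: bystander, to be left alone: screwdriver with a black handle, lying down, under 220 mm long
- relay: bystander, to be left alone: grey relay block 60 x 36 x 53 mm, standing
- cutters: bystander, to be left alone: ordinary side cutters with black handles lying flat, 160 mm long, 12 mm thick
- jar: bystander, to be left alone: small clear jar with a white cap, 56 mm across, 60 mm high
- wrench: bystander, to be left alone: steel open wrench lying flat
- gland: bystander, to be left alone: grey stepped plastic cable gland, 36 mm across, 32 mm high
- spacer: bystander, to be left alone: plain aluminium spacer ring lying flat, 44 mm across, 8 mm high
There are look-alikes about, which are no part of the job. Leave any black, pink or turquoise look-alike of the housing alone.

How it is judged:
On the way, in this order (a step that is already met when the one before it is completed fails the run):
1. the lid is pressed down level on the rim (value of joint lid below 0.015 rad), for 0.2 s.
2. the ring is spread and lifted off the rest, higher than the end of the axle (value of joint each of half_a, half_b above 0.0055 m and height (world z) of ring above 0.094 m), for 0.1 s.
At the end, for the whole second after the job is handed in: Lid level (under 0.015 rad). Gripper holds the pliers still (over 4 N, under 0.02 m/s), both halves squeezed over 5.5 mm; ring centre within 5 mm of the axle's axis and 3 mm of mid-groove height, level within 0.12 rad, pressing on the housing under 2 N and off the rest (value of joint lid below 0.015 rad and value of joint each of half_a, half_b above 0.0055 m and horizontal distance between ring and groove below 0.005 m and z of ring in the frame of groove between -0.003 and 0.003 m and angle between ring's own z axis and vertical below 0.12 rad and linear speed of pliers below 0.02 m/s and contact force between pliers and the fingers above 4 N and contact force between pliers and housing below 2 N and contact force between pliers and rest below 0.5 N); the arm keeps its last pose, push and grip.
It fails at once if a bystander is moved more than 40 mm (distance of any of screwdriver, relay, cutters, jar, wrench, gland, spacer from where it was at the start of the episode above 0.04 m).
It also fails if it takes over 59 s, if anything falls off the work surface, if the arm or the gripper's body presses on something with over 40 N, if the wrist force passes 120 N, or if a joint passes its speed limit or range.

## Robot

A 6-joint arm with a two-finger parallel gripper is mounted at the origin on the work surface. World frame = base frame: x ahead of the robot, y to its left, z up, the work surface at z = 0. Lengths are in m, angles in rad, forces in N, time in s.
With the tool pointing down it reaches from about 0.35 to 0.975 m from the base axis. Payload 4.9 kg.
Tool frame: the origin (TCP) lies at the very end of the fingers, on their centre line; the grasp point (between the pads) lies 19 mm behind it; z points along the fingers, y is the line along which they close (so a half turn about z gives the same grasp; the last joint's range is limited). The gripper opens to 85 mm and grips with 20 to 120 N. Pads are 22 mm wide; open, the fingers measure 114 mm over their backs; the gripper's body (76 mm by 85 mm) begins 54 mm behind the grasp point. The pads swing forward as they close: fully open they stand 13 mm farther back than shut.
Start: joints at [1.047, 0.053, 1.613, -0, 1.476, -0.119], TCP at [0.246, 0.574, 0.231] pointing down, gripper open.
Joint ranges: [-3.01, 3.01], [-1.01, 2.22], [0.06, 2.58], [-1.02, 4.17], [0.09, 2.62], [-3.14, 3.14]. Speed limits (rad/s): [2.57, 2.57, 3.14, 3.14, 3.14, 3.14].

## Interface

Orientations are given as a rotation vector (axis times angle).
In Python, from station import * gives the robot as it stands.
- The arm moves only by the shell command python3 -m crank 'ROWS' [OPENING] [FORCE]. ROWS is JSON, a list of rows, each an object with "offset": the shift along the tool's x, y, z in m, a list of three; "twist": the turn, a rotation vector about the tool's x, y, z in degrees, a list of three. In form: [{"offset": [x, y, z], "twist": [rx, ry, rz]}, ...]. A call has 1 to 20 rows; each row is the pose to reach, as a shift and turn from the pose commanded when the call began, along the tool's axes at that moment; what a row does not reach only later rows make up. A row lasts 1/8 s, in which the tool goes at most 62.5 mm and 10.7 degrees, less where a joint would pass 70% of its speed; a pose out of reach is approached as far as the arm can. A call with a gripper value outside its range is refused whole. OPENING is the opening, from 0 (shut) to 1 (fully open), set as the call begins (- or left out, the last holds). The fingers move at their own pace and stop on an object; FORCE is the grip in N (left out, the last holds). Time passes only in rows, so rows that repeat a pose let the fingers close. It gives the time, the measured TCP pose, the force, the opening and the grip force at its end, in the units of the state.
- get_obs(): the state, without advancing time (a new reading comes with each control period).
- get_image(name): name is "side" or "top"; returns the picture (400x640x3 uint8, red, green, blue); there is no depth.
- get_calibration(name): a dict with "intrinsics" (3x3 intrinsics, pixels), "world_from_camera" (4x4, takes a point from camera to world coordinates). Camera axes: x right, y up, looking along -z (the intrinsics and any distortion apply to the point x, -y, -z); pixel columns grow to the right and rows downward; lengths in m; the calibration is good to about 2 mm. A picture is of the moment at which its call begins. get_calibration takes no time and is no camera call.
- finish_job(): hands the job in; it is judged then, once.
Trained networks look in the newest picture that a camera, given by its name, has taken for a name from the list of things; names that differ only in an ending like _2 or _b are one class to them, and where a whole thing is asked for, a point or a joint stands for the part that bears it (a point fixed in the world has none). Each returns a list of dicts, best first, with "confidence" (0 to 1); they miss things now and then, are a little off and sometimes report something else, mostly with a low value. They report only what shows in the picture. A call takes as long as a camera call. They do not tell look-alikes from the thing itself.
- cut_out(query, camera): "region" (400x640 bool, what is visible of it) and "rect" ([centre column, centre row, width, height] in pixels, round what is visible of it).
The state is a dict: "t": time; "q": joint angles; "dq": joint speeds; "effort": joint torques, N m; "tool_pos": TCP position; "tool_rot": TCP orientation; "contact_force": force on the tool from outside, world axes, zero at the start; "wrist_torque": the same for the moment, N m; "opening": finger opening in m; "grip_force": force on a finger pad.
Only numpy, scipy, OpenCV 4.12 (cv2) and the standard library are available. Lean on these libraries where they do the work, as an engineer would, in place of code of your own. Each camera call takes 0.05 s, during which the arm holds its last target. There are 200 camera calls.

## Working session

There is one attempt and no reset: what is moved stays moved. The work goes in short steps, Python scripts to look and compute and a shell command to move; the robot and the scene stay as the last step left them, time stands still between calls to the robot, and variables do not carry over. Pictures are saved under pics/ and viewed, at most 10 in all, crops included, and the job is handed in when it is done.

```bash
mkdir -p pics; ls
cat > h.py <<'E'
from station import *
import numpy as np, cv2
from scipy.spatial.transform import Rotation as R
def ray(cam,u,v):
    c=get_calibration(cam);K=np.array(c["intrinsics"]);T=np.array(c["world_from_camera"])
    d=np.linalg.inv(K)@[u,v,1]; d=T[:3,:3]@(d*[1,-1,-1]); return T[:3,3],d
def atz(cam,u,v,z):
    o,d=ray(cam,u,v); return o+d*(z-o[2])/d[2]
def proj(cam,p):
    c=get_calibration(cam);K=np.array(c["intrinsics"]);T=np.array(c["world_from_camera"])
    x=np.linalg.inv(T)@[*p,1]; x=K@(x[:3]*[1,-1,-1]); return x[:2]/x[2]
def shot(cam,name):
    im=get_image(cam); cv2.imwrite(f"pics/{name}.png",cv2.cvtColor(im,cv2.COLOR_RGB2BGR)); return im
E
python3 - <<'E'
from h import *
np.set_printoptions(precision=3,suppress=True)
for c in("top","side"):
    shot(c,c+"0"); k=get_calibration(c); print(k)
    for q in("housing","pliers","ring","lid","rest"):
        for r in cut_out(q,c)[:4]: print(c,q,round(r["confidence"],2),np.round(r["rect"],1))
o=get_obs();print(o["t"],o["tool_pos"],R.from_rotvec(o["tool_rot"]).as_matrix(),o["opening"])
E
```

```text
pics
{'intrinsics': array([[430.02 ,   0.   , 325.393],
       [  0.   , 430.02 , 202.244],
       [  0.   ,   0.   ,   1.   ]]), 'world_from_camera': array([[ 0.009,  0.995, -0.097,  0.414],
       [-1.   ,  0.009, -0.009, -0.027],
       [-0.008,  0.097,  0.995,  1.429],
       [ 0.   ,  0.   ,  0.   ,  1.   ]])}
top housing 0.69 [255.7 271.6  47.7  55.5]
top housing 0.65 [433.4 160.8  53.1  48.5]
top housing 0.55 [371.6 195.6  50.9  57.2]
top pliers 0.79 [247.2 175.6  21.7  65.8]
top pliers 0.23 [373.4 197.1  50.5  54.2]
top pliers 0.2 [371.5 194.6  34.4  34.5]
top ring 0.59 [246.5 177.4  14.4  72.6]
top lid 0.91 [436.6 163.9  31.2  39.7]
top lid 0.75 [413.1 265.   38.6  36.6]
top lid 0.64 [371.6 196.3  35.6  38.7]
top rest 0.87 [251.2 183.8  18.7  60.3]
{'intrinsics': array([[381.685,   0.   , 319.896],
       [  0.   , 381.685, 202.338],
       [  0.   ,   0.   ,   1.   ]]), 'world_from_camera': array([[ 0.908,  0.251, -0.337,  0.215],
       [-0.42 ,  0.52 , -0.744, -0.726],
       [-0.011,  0.817,  0.577,  0.64 ],
       [ 0.   ,  0.   ,  0.   ,  1.   ]])}
side housing 0.89 [360.4 255.   59.9  53.7]
side housing 0.65 [461.8 305.6  76.2  66.1]
side housing 0.6 [295.7 337.9  89.4  84.5]
side housing 0.56 [215.8 196.7  53.8  40.4]
side pliers 0.75 [316.7 155.1  82.4  20. ]
side pliers 0.58 [389.  203.9  53.3  15.9]
side pliers 0.33 [362.  243.8  56.   34.1]
side ring 0.32 [357.9 256.5  62.6  58.6]
side lid 0.85 [460.4 294.8  67.3  42.9]
side lid 0.81 [293.6 320.8  69.9  51. ]
side lid 0.76 [360.1 243.2  56.4  32.7]
side lid 0.61 [213.7 191.8  48.   23.3]
side rest 0.63 [306.4 171.9  64.6  42.2]
0.6 [0.246 0.574 0.231] [[-0.919  0.394  0.   ]
 [ 0.394  0.919  0.   ]
 [-0.     0.    -1.   ]] 0.08512444132742383
```

Run:
```python
import cv2,numpy as np
a=cv2.imread("pics/top0.png")[90:330,180:500];cv2.imwrite("pics/a.png",cv2.resize(a,(800,600),interpolation=cv2.INTER_CUBIC))
a=cv2.imread("pics/side0.png")[90:390,160:560];cv2.imwrite("pics/b.png",cv2.resize(a,(800,600),interpolation=cv2.INTER_CUBIC))
```

```text
(no output)
```

View pics/a.png

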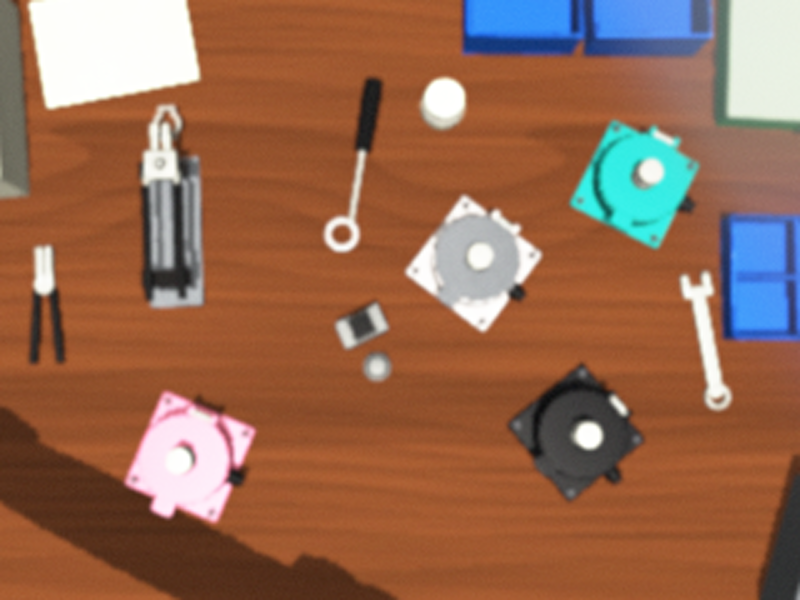

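View pics/b.png

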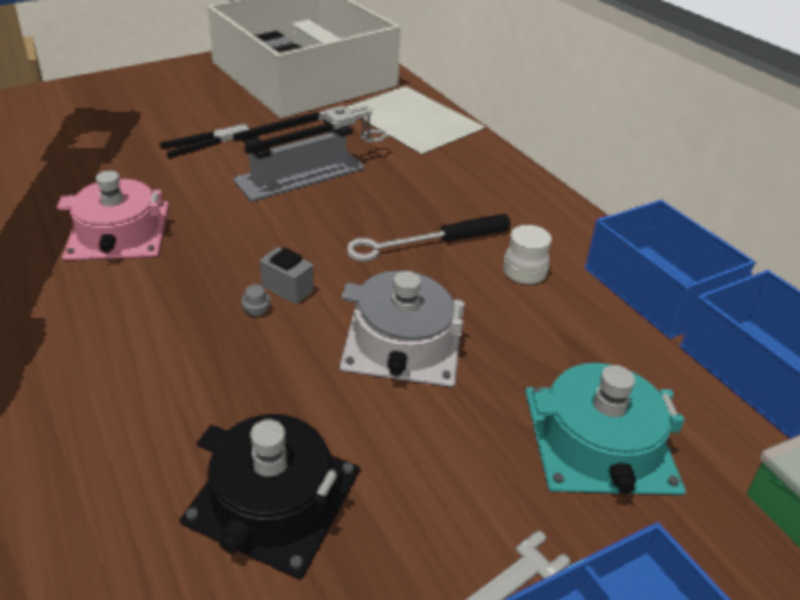

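The grey housing is the real one: axle end at about full-frame (372.4, 192) in the top view, hinge clip upper right, so its tab points lower left. The pliers lie on the rest near (247, 175), tips pointing up the picture.

Run:
```python
from h import *
np.set_printoptions(precision=4,suppress=True)
top=cv2.imread("pics/top0.png");side=cv2.imread("pics/side0.png")
f=lambda x,y:(180+(x+.5)/2.5-.5,90+(y+.5)/2.5-.5)
g=lambda x,y:(160+(x+.5)/2-.5,90+(y+.5)/2-.5)
P=lambda n,u,z:print(n,atz("top",*f(*u),z))
cs=[(463,197),(541,255),(484,330),(407,270)]
c=np.array([atz("top",*f(*u),.006) for u in cs]);print(c,c.mean(0))
e=(c[0]+c[1]-c[2]-c[3])/2; print("hinge dir deg",np.degrees(np.arctan2(e[1],e[0])),"len",np.linalg.norm(e))
P("axle top",(481,255),.094);P("hingeclip",(507,222),.05)
print("side axle",atz("side",*g(406,278),.094),"side tab",atz("side",*g(356,291),.065),"clip",atz("side",*g(459,313),.05))
P("head",(160,163),.09)
for n,u in dict(hl_rear=(153,298),hr_rear=(185,293),hl_front=(149,185),hr_front=(176,185),ringtop=(167,108)).items(): P(n,u,.092 if n[0]=='h' else .06)
for n,u in dict(rest_tr=(199,157),rest_br=(203,304),rest_bl=(152,306)).items(): P(n,u,.008)
# zoom
a=top[128:218,220:280];b=cv2.resize(a,(400,600),interpolation=cv2.INTER_CUBIC)
a=side[125:215,260:350-0];b2=cv2.resize(a,(400,400),interpolation=cv2.INTER_CUBIC)
a=side[215:290,325:400];b3=cv2.resize(a,(400,200*2),interpolation=cv2.INTER_CUBIC)
o=np.zeros((600,800,3),np.uint8);o[:,:400]=b;o[:400,400:]=b2
cv2.imwrite("pics/c.png",o)
```

```text
[[ 0.6666 -0.1457  0.006 ]
 [ 0.5893 -0.2494  0.006 ]
 [ 0.4887 -0.1735  0.006 ]
 [ 0.5677 -0.0712  0.006 ]] [ 0.5781 -0.16    0.006 ]
hinge dir deg -37.009216182227775 len 0.12489091433800475
axle top [ 0.5778 -0.1608  0.094 ]
hingeclip [ 0.6265 -0.1989  0.05  ]
side axle [ 0.578  -0.1578  0.094 ] side tab [ 0.533  -0.1232  0.065 ] clip [ 0.6301 -0.1933  0.05  ]
head [0.6922 0.2448 0.09  ]
hl_rear [0.5205 0.2484 0.092 ]
hr_rear [0.5271 0.2086 0.092 ]
hl_front [0.6635 0.2576 0.092 ]
hr_front [0.6638 0.2234 0.092 ]
ringtop [0.7712 0.2438 0.06  ]
rest_tr [0.7179 0.2092 0.008 ]
rest_br [0.5198 0.1991 0.008 ]
rest_bl [0.5166 0.2668 0.008 ]
```

View pics/c.png

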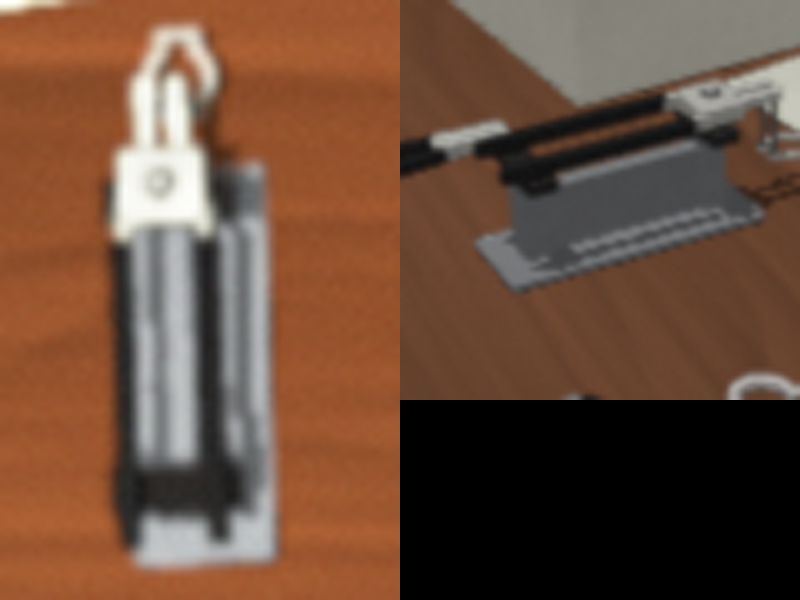

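Run:
```python
from h import *
np.set_printoptions(precision=4,suppress=True)
f=lambda x,y:(220+(x+.5)/6.667-.5,128+(y+.5)/6.667-.5)
for n,u,z in [("rear",(173,545),.09),("mid",(170,400),.092),("front",(165.5,235),.092),("pivot",(160,181),.095),("ringfar",(182,27),.035),("restbr",(275,560),.008),("resttr",(264,163),.008)]: print(n,atz("top",*f(*u),z))
g=lambda x,y:(260+(x+.5)/4.444-.5,125+(y+.5)/4.444-.5)
for n,u,z in [("near rear",(505,178),.085),("far rear",(480,150),.085),("pivot",(711,93),.095),("near front",(690,128),.092)]: print("side",n,atz("side",*g(u[0]-400,u[1]),z))
# required moves from the present tool pose
o=get_obs();p=o["tool_pos"];M=R.from_rotvec(o["tool_rot"]).as_matrix()
print("to above press",M.T@(np.array([.547,-.1365,.09])-p))
print("tool x yaw",np.degrees(np.arctan2(M[1,0],M[0,0])))
```

```text
rear [0.5195 0.2343 0.09  ]
mid [0.5878 0.2372 0.092 ]
front [0.6665 0.2415 0.092 ]
pivot [0.6918 0.2442 0.095 ]
ringfar [0.7821 0.2476 0.035 ]
restbr [0.5189 0.1993 0.008 ]
resttr [0.7195 0.2097 0.008 ]
side near rear [0.5231 0.21   0.085 ]
side far rear [0.5212 0.2535 0.085 ]
side pivot [0.6906 0.2431 0.095 ]
side near front [0.6572 0.2075 0.092 ]
to above press [-0.5565 -0.535   0.1413]
tool x yaw 156.80751884528755
```

```bash
python3 -m crank '[{"offset":[-0.04,-0.04,0],"twist":[0,0,0]},{"offset":[-0.08,-0.08,0],"twist":[0,0,0]},{"offset":[-0.12,-0.12,0],"twist":[0,0,0]},{"offset":[-0.16,-0.16,0],"twist":[0,0,4]},{"offset":[-0.2,-0.2,0],"twist":[0,0,8]},{"offset":[-0.24,-0.24,0],"twist":[0,0,12]},{"offset":[-0.28,-0.28,0.02],"twist":[0,0,14]},{"offset":[-0.32,-0.32,0.04],"twist":[0,0,14]},{"offset":[-0.36,-0.36,0.05],"twist":[0,0,14]},{"offset":[-0.4,-0.4,0.06],"twist":[0,0,14]},{"offset":[-0.44,-0.44,0.07],"twist":[0,0,14]},{"offset":[-0.48,-0.48,0.08],"twist":[0,0,14]},{"offset":[-0.52,-0.51,0.09],"twist":[0,0,14]},{"offset":[-0.54,-0.53,0.1],"twist":[0,0,14]},{"offset":[-0.5565,-0.535,0.11],"twist":[0,0,14]},{"offset":[-0.5565,-0.535,0.11],"twist":[0,0,14]},{"offset":[-0.5565,-0.535,0.11],"twist":[0,0,14]},{"offset":[-0.5565,-0.535,0.11],"twist":[0,0,14]}]' 0 40
python3 - <<'E'
from h import *
a=shot("top","t1");b=shot("side","s1")
A=cv2.imread("pics/t1.png")[150:240,325:425];B=cv2.imread("pics/s1.png")[190:290,310:410]
cv2.imwrite("pics/d.png",np.hstack([cv2.resize(A,(400,360),interpolation=2),cv2.resize(B,(400,360),interpolation=2)]))
E
```

```text
t: 2.85
tool_pos: [0.5469, -0.1359, 0.122]
tool_rot: [1.0, 2.977, -0.0]
contact_force: [0.2, -0.2, 0.5]
opening: 0.0
grip_force: 0.0
```

View pics/d.png

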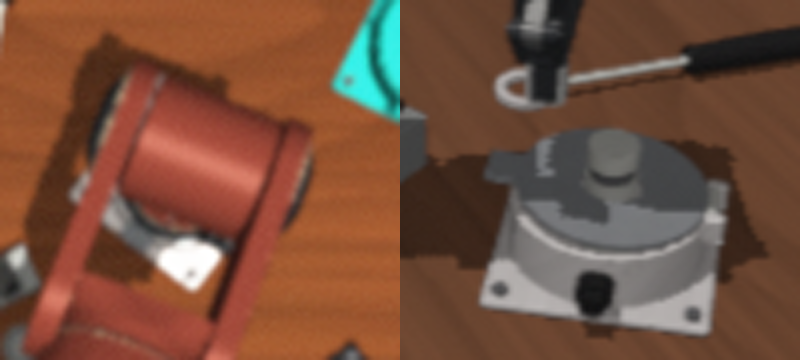

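The fingers stand over the tab side of the lid, clear of the axle (side view, right half, about (545, 90)). Pressing now.

```bash
python3 -m crank '[{"offset":[0,0,0.02],"twist":[0,0,0]},{"offset":[0,0,0.04],"twist":[0,0,0]},{"offset":[0,0,0.048],"twist":[0,0,0]},{"offset":[0,0,0.052],"twist":[0,0,0]},{"offset":[0,0,0.056],"twist":[0,0,0]},{"offset":[0,0,0.06],"twist":[0,0,0]},{"offset":[0,0,0.063],"twist":[0,0,0]},{"offset":[0,0,0.065],"twist":[0,0,0]},{"offset":[0,0,0.066],"twist":[0,0,0]},{"offset":[0,0,0.066],"twist":[0,0,0]},{"offset":[0,0,0.066],"twist":[0,0,0]}]'
```

```text
t: 4.32
tool_pos: [0.5472, -0.1363, 0.0565]
tool_rot: [-1.002, -2.978, -0.0]
contact_force: [-3.5, 1.2, 6.3]
opening: -0.0002
grip_force: 2.9
```

```bash
python3 -m crank '[{"offset":[0,0,0.0015],"twist":[0,0,0]},{"offset":[0,0,0.0025],"twist":[0,0,0]},{"offset":[0,0,0.0025],"twist":[0,0,0]},{"offset":[0,0,0.0025],"twist":[0,0,0]}]'
```

```text
t: 4.82
tool_pos: [0.5473, -0.1364, 0.0558]
tool_rot: [-1.001, -2.977, -0.0]
contact_force: [-9.3, 3.9, 15.1]
opening: -0.0003
grip_force: 7.9
```

```bash
python3 -m crank '[{"offset":[0,0,-0.04],"twist":[0,0,0]},{"offset":[0,0,-0.1],"twist":[0,0,0]},{"offset":[0.015,0.035,-0.12],"twist":[0,0,-4]},{"offset":[0.03,0.07,-0.12],"twist":[0,0,-8]},{"offset":[0.045,0.105,-0.12],"twist":[0,0,-12]},{"offset":[0.06,0.14,-0.12],"twist":[0,0,-16]},{"offset":[0.075,0.175,-0.12],"twist":[0,0,-20]},{"offset":[0.09,0.21,-0.12],"twist":[0,0,-24]},{"offset":[0.105,0.245,-0.12],"twist":[0,0,-28]},{"offset":[0.12,0.28,-0.12],"twist":[0,0,-32]},{"offset":[0.135,0.315,-0.12],"twist":[0,0,-36]},{"offset":[0.15,0.345,-0.12],"twist":[0,0,-40]},{"offset":[0.154,0.355,-0.12],"twist":[0,0,-40]},{"offset":[0.154,0.355,-0.12],"twist":[0,0,-40]}]'
python3 -m crank '[{"offset":[0,0,0],"twist":[0,0,0]},{"offset":[0,0,0],"twist":[0,0,0]},{"offset":[0,0,0],"twist":[0,0,0]},{"offset":[0,0,0],"twist":[0,0,0]}]' 1 60
python3 - <<'E'
from h import *
a=shot("top","t2");b=shot("side","s2")
A=cv2.imread("pics/t2.png")[128:218,205:305];B=cv2.imread("pics/s2.png")[100:190,260:360]
cv2.imwrite("pics/e.png",np.hstack([cv2.resize(A,(400,360),interpolation=2),cv2.resize(B,(400,360),interpolation=2)]))
E
```

```text
t: 6.58
tool_pos: [0.639, 0.2395, 0.1727]
tool_rot: [-0.077, 3.14, -0.001]
contact_force: [-0.2, -0.4, -0.4]
opening: 0.0001
grip_force: 0.0
t: 7.08
tool_pos: [0.6389, 0.2391, 0.1729]
tool_rot: [-0.076, 3.141, -0.0]
contact_force: [-0.1, 0.2, -0.0]
opening: 0.0721
grip_force: 0.0
```

View pics/e.png

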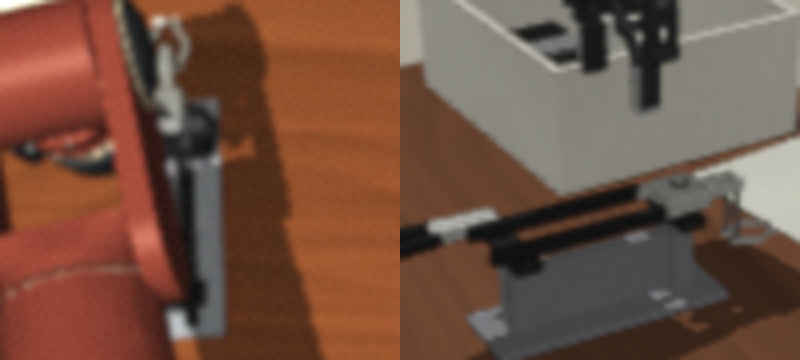

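```bash
python3 -m crank '[{"offset":[0,0,0.02],"twist":[0,0,0]},{"offset":[0,0,0.04],"twist":[0,0,0]},{"offset":[0,0,0.06],"twist":[0,0,0]},{"offset":[0,0,0.075],"twist":[0,0,0]},{"offset":[0,0,0.085],"twist":[0,0,0]},{"offset":[0,0,0.095],"twist":[0,0,0]},{"offset":[0,0,0.105],"twist":[0,0,0]},{"offset":[0,0,0.11],"twist":[0,0,0]},{"offset":[0,0,0.11],"twist":[0,0,0]}]' 1
python3 - <<'E'
from h import *
b=shot("side","s3")
B=cv2.imread("pics/s3.png")[90:190,255:365]
cv2.imwrite("pics/f.png",cv2.resize(B,(660,600),interpolation=2))
E
```

```text
t: 8.3
tool_pos: [0.6387, 0.2394, 0.0624]
tool_rot: [0.077, -3.14, 0.0]
contact_force: [-0.2, 0.0, 0.5]
opening: 0.0854
grip_force: 0.0
```

View pics/f.png

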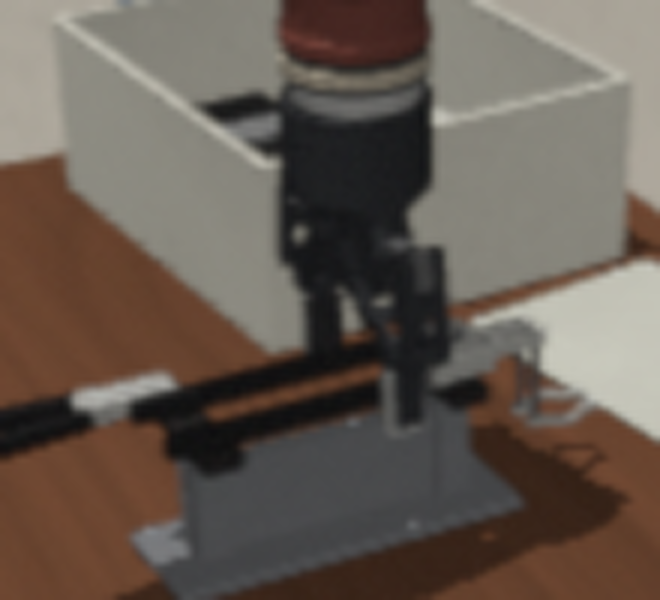

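The fingers straddle both handles between the rest's supports (about (405, 390) in the crop), so I close.

```bash
python3 -m crank '[{"offset":[0,0,0],"twist":[0,0,0]},{"offset":[0,0,0],"twist":[0,0,0]},{"offset":[0,0,0],"twist":[0,0,0]},{"offset":[0,0,0],"twist":[0,0,0]},{"offset":[0,0,0],"twist":[0,0,0]},{"offset":[0,0,0],"twist":[0,0,0]},{"offset":[0,0,0],"twist":[0,0,0]},{"offset":[0,0,0],"twist":[0,0,0]}]' 0 70
python3 -m crank '[{"offset":[0,0,-0.005],"twist":[0,0,0]},{"offset":[0,0,-0.015],"twist":[0,0,0]},{"offset":[0,0,-0.03],"twist":[0,0,0]},{"offset":[0,0,-0.05],"twist":[0,0,0]},{"offset":[0,0,-0.07],"twist":[0,0,0]},{"offset":[0,0,-0.09],"twist":[0,0,0]},{"offset":[0,0,-0.105],"twist":[0,0,0]},{"offset":[0,0,-0.12],"twist":[0,0,0]},{"offset":[0,0,-0.12],"twist":[0,0,0]},{"offset":[0,0,-0.12],"twist":[0,0,0]}]'
```

```text
t: 9.35
tool_pos: [0.6399, 0.24, 0.0654]
tool_rot: [-0.077, 3.138, 0.002]
contact_force: [-2.7, -0.2, 7.3]
opening: 0.0343
grip_force: 71.0
t: 10.6
tool_pos: [0.6384, 0.2393, 0.1819]
tool_rot: [0.077, -3.139, 0.001]
contact_force: [-0.6, -0.4, -3.7]
opening: 0.034
grip_force: 69.9
```

```bash
python3 -m crank '[{"offset":[0.01,-0.02,0],"twist":[0,0,0]},{"offset":[0.02,-0.04,0],"twist":[0,0,0]},{"offset":[0.035,-0.07,0],"twist":[0,0,0]},{"offset":[0.05,-0.1,0],"twist":[0,0,0]},{"offset":[0.065,-0.13,0],"twist":[0,0,0]},{"offset":[0.08,-0.16,0],"twist":[0,0,0]},{"offset":[0.095,-0.19,0],"twist":[0,0,0]},{"offset":[0.11,-0.22,0],"twist":[0,0,0]},{"offset":[0.125,-0.25,0],"twist":[0,0,0]},{"offset":[0.14,-0.28,0],"twist":[0,0,0]},{"offset":[0.155,-0.31,0],"twist":[0,0,0]},{"offset":[0.17,-0.34,0],"twist":[0,0,0]},{"offset":[0.185,-0.37,0],"twist":[0,0,0]},{"offset":[0.195,-0.39,0],"twist":[0,0,0]},{"offset":[0.1985,-0.396,0],"twist":[0,0,0]},{"offset":[0.1985,-0.396,0],"twist":[0,0,0]},{"offset":[0.1985,-0.396,0],"twist":[0,0,0]},{"offset":[0.1985,-0.396,0],"twist":[0,0,0]}]'
python3 - <<'E'
from h import *
b=shot("side","s4");a=shot("top","t4")
A=cv2.imread("pics/t4.png")[140:240,330:430];B=cv2.imread("pics/s4.png")[190:290,300:400]
cv2.imwrite("pics/g.png",np.hstack([cv2.resize(A,(400,400),interpolation=2),cv2.resize(B,(400,400),interpolation=2)]))
for z in (.145,.15,.155): print(proj("side",[.578,-.16,z]),proj("top",[.578,-.16,z]))
E
```

```text
t: 12.85
tool_pos: [0.4603, -0.1651, 0.1828]
tool_rot: [0.079, -3.141, -0.0]
contact_force: [0.9, -0.0, -2.6]
opening: 0.0342
grip_force: 70.1
[364.51560763 211.09142682] [373.53305417 189.57721943]
[364.64539697 209.2356378 ] [373.70613379 189.36672963]
[364.77609604 207.3668409 ] [373.88055684 189.15460602]
```

View pics/g.png

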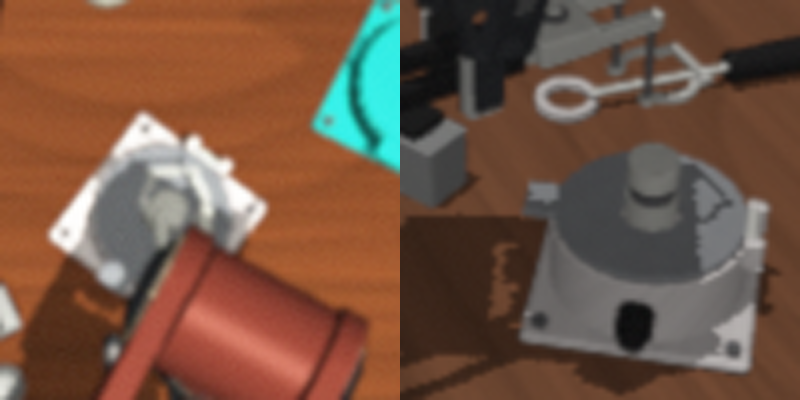

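The lid looks level and the spread ring hangs above the axle (side crop near (660, 75), top crop near (175, 200)). Zooming with predicted outlines.

```bash
cat > ov.py <<'E'
from h import *
def ov(img,cam,u0,v0,w,S,circs):
    I=cv2.resize(cv2.imread(img)[v0:v0+w,u0:u0+w],(S,S),interpolation=2);k=S/w
    for c,r,col in circs:
        pts=[(proj(cam,np.array(c)+[r*np.cos(t),r*np.sin(t),0])-[u0-.5,v0-.5])*k-.5 for t in np.linspace(0,6.283,60)]
        for p in pts: cv2.circle(I,tuple(int(round(x)) for x in p),1,col,-1)
    return I
E
python3 - <<'E'
from ov import *
C=[([.578,-.16,.094],.015,(0,0,255)),([.578,-.16,.1524],.018,(0,255,0))]
cv2.imwrite("pics/h.png",np.hstack([ov("pics/t4.png","top",350,168,44,400,C),ov("pics/s4.png","side",338,188,58,400,C)]))
E
```

```text
(no output)
```

View pics/h.png

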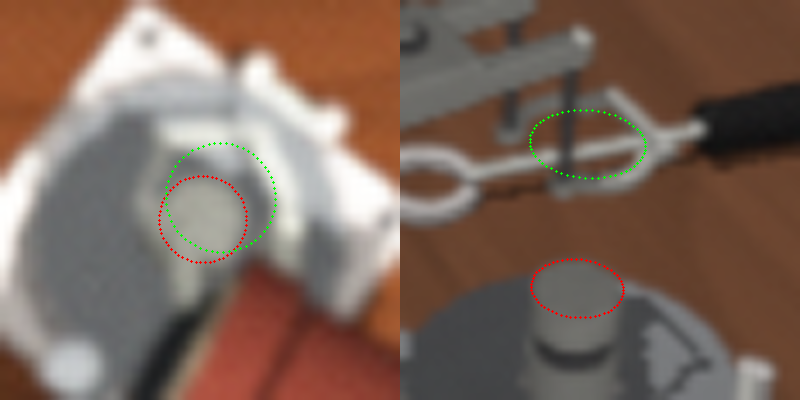

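The outlines fit: axle end (red) and ring opening (green) coincide with the prediction within about 1–2 mm. Lowering with the force watched.

```bash
python3 -m crank '[{"offset":[0,0,0.012],"twist":[0,0,0]},{"offset":[0,0,0.025],"twist":[0,0,0]},{"offset":[0,0,0.038],"twist":[0,0,0]},{"offset":[0,0,0.045],"twist":[0,0,0]},{"offset":[0,0,0.05],"twist":[0,0,0]},{"offset":[0,0,0.05],"twist":[0,0,0]},{"offset":[0,0,0.05],"twist":[0,0,0]},{"offset":[0,0,0.05],"twist":[0,0,0]}]'
python3 - <<'E'
from ov import *
b=shot("side","s5");a=shot("top","t5")
p=get_obs()["tool_pos"];print(p)
z=.1524+p[2]-.1828; C=[([.578,-.16,.094],.015,(0,0,255)),([p[0]+.1177,p[1]+.0053,z],.018,(0,255,0))]
cv2.imwrite("pics/i.png",np.hstack([ov("pics/t5.png","top",352,170,44,400,C),ov("pics/s5.png","side",336,205,58,400,C)]))
E
```

```text
t: 13.95
tool_pos: [0.4603, -0.166, 0.1334]
tool_rot: [-0.077, 3.14, -0.001]
contact_force: [0.4, -0.8, -2.8]
opening: 0.0342
grip_force: 70.1
[ 0.46022411 -0.16592503  0.13319876]
```

View pics/i.png

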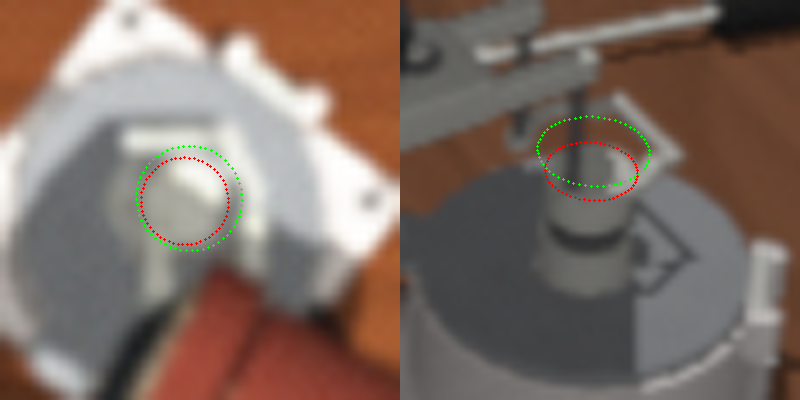

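Ring centred over the axle end in both views. Going down in stages.

```bash
python3 -m crank '[{"offset":[0,0,0.004],"twist":[0,0,0]},{"offset":[0,0,0.008],"twist":[0,0,0]},{"offset":[0,0,0.012],"twist":[0,0,0]},{"offset":[0,0,0.015],"twist":[0,0,0]},{"offset":[0,0,0.015],"twist":[0,0,0]}]'
python3 -c "
from station import *
o=get_obs();print(o['contact_force'],o['wrist_torque'],o['tool_pos'])"
```

```text
t: 14.68
tool_pos: [0.4598, -0.1657, 0.1174]
tool_rot: [0.077, -3.14, -0.001]
contact_force: [0.1, -0.5, -2.6]
opening: 0.0341
grip_force: 70.1
[ 0.06433957 -0.52465662 -2.59341763] [-0.06114588  0.03200736  0.04215949] [ 0.45976235 -0.16567856  0.11735185]
```

```bash
python3 -m crank '[{"offset":[0,0,0.004],"twist":[0,0,0]},{"offset":[0,0,0.008],"twist":[0,0,0]},{"offset":[0,0,0.011],"twist":[0,0,0]},{"offset":[0,0,0.0135],"twist":[0,0,0]},{"offset":[0,0,0.0135],"twist":[0,0,0]},{"offset":[0,0,0.0135],"twist":[0,0,0]},{"offset":[0,0,0.0135],"twist":[0,0,0]}]'
python3 - <<'E'
from ov import *
b=shot("side","s6");a=shot("top","t6")
o=get_obs();p=o["tool_pos"];print(p,o["contact_force"],o["wrist_torque"])
C=[([.578,-.16,.074],.018,(0,255,0))]
print(p+[.1177,.0053,.1524-.1828])
cv2.imwrite("pics/j.png",np.hstack([ov("pics/t6.png","top",352,170,44,400,C[:0]),ov("pics/s6.png","side",341,215,46,400,C)]))
E
```

```text
t: 15.55
tool_pos: [0.4601, -0.1659, 0.1045]
tool_rot: [-0.077, 3.14, -0.0]
contact_force: [-0.5, -0.4, -3.3]
opening: 0.0346
grip_force: 70.1
[ 0.46010413 -0.16586529  0.10447024] [-0.29762451 -0.41792626 -3.86602899] [0.04225922 0.01040933 0.01339494]
[ 0.57780413 -0.16056529  0.07407024]
```

View pics/j.png

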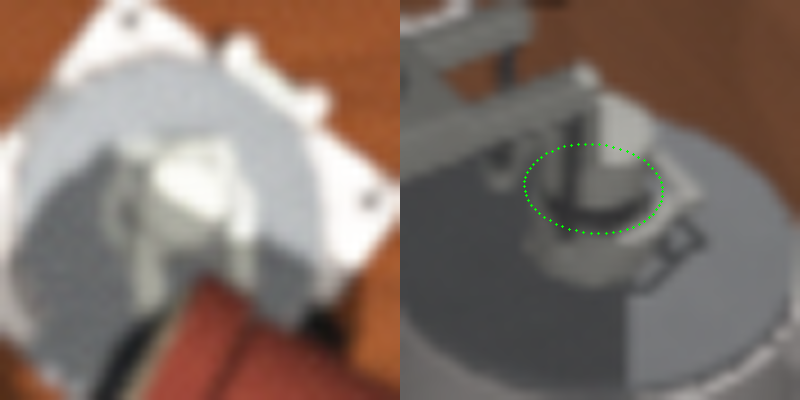

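```bash
python3 -c "
from station import *
o=get_obs();print(o['contact_force'],o['grip_force'],abs(o['dq']).max())
print(finish_job())"
```

```text
[-0.29762451 -0.41792626 -3.86602899] 70.14463663101196 0.00212876357521053
the job is handed in; nothing more can be done
None
```

I handed the job in at about 15.6 s with the lid pressed level and the pliers held squeezed (70 N grip). By my estimate the ring centre is within 1 mm of the axle's axis and of mid-groove height. The height comes from the arm's readings and the camera could only check it to about 2 mm. I saw no sign of contact with the axle, and the judge's result was not shown to me.

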